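# Right the fallen spice tub and restack it

### The job

One of the two steel spice tubs has been knocked over and lies on its side on the counter. Stand it upright, feet down, and stack it squarely on the lid of the tub that still stands, so that all four feet sit fully down in the lid's recesses, and let go. Leave the standing tub and the other things where they are.

Things in the scene. Friction and masses are not known exactly. Their poses are not given: they have to be found in the camera images.
- tub_center (a point): Centre of the fallen spice tub (0.14 to 0.28 kg): flat-sided brushed-steel body on four feet, wooden lid fixed on and flush with the sides; 56 x 56 mm square, 82 mm tall with feet and lid. Starts lying on a flat side, centre 28 mm above the counter. z points from feet to lid (level at the start), x and y are square to the sides. Grip the flat sides anywhere.
- tub_foot (a point): Middle between the ends of the fallen tub's four feet, 41 mm below its centre along its own z; same axes. The feet are round, dark, 10 mm across, 5 mm high, centred 15 mm either side of the middle in x and in y.
- low_lid (a point): Centre of the top face of the standing tub's 14 mm thick wooden lid, 82 mm above the counter; z up, x and y square to its sides. Four square recesses, 15 mm wide, 6 mm deep, 15 mm either side of the middle in x and y, take the feet with 2.5 mm of play all round; any quarter turn fits. Once home, the upper tub's foot ends lie 5 mm below this face.
- low: The standing tub (0.5 to 0.75 kg, loose), same shape and size as the fallen one; origin at its centre, 41 mm above the counter; axes as low_lid.
- mill: Bystander: stainless steel pepper mill, 54 mm across, 163 mm tall, standing; origin at the centre of its underside.
- cruet: Bystander: green glass cruet with a cork stopper, 68 mm across, 148 mm tall, standing; origin at the centre of its underside.
- ramekin: Bystander: small turquoise ceramic ramekin, 72 mm across, 42 mm tall, empty; origin at the centre of its underside.
- rack: Bystander, fixed: wooden spice rack, a closed box with a brass-latched lid, 120 x 290 x 121 mm (x, y, z); origin at the centre of its underside.
Not all that is in view belongs to the job. What is shaped like the part that bears tub_center but red or yellow is not meant.

How it is judged:
On the way:
1. The fallen tub has been brought upright, feet down (angle between tub_center's own z axis and vertical below 0.15 rad), for 0.2 s.
At the end, for the whole second after the job is handed in: The fallen tub stands upright (within 0.06 rad) on the standing tub's lid, its middle within 5 mm of the lid's middle, square to it within 0.2 rad, foot ends 3.5 to 8 mm below the lid's top face; the lower tub is upright and within 30 mm of where it stood (horizontal distance between tub_foot and low_lid below 0.005 m and z of tub_foot in the frame of low_lid between -0.008 and -0.0035 m and angle between each of tub_center, low's own z axis and vertical below 0.06 rad and (angle between the x axis of tub_center and the x axis of low_lid, either way round below 0.2 rad or angle between the x axis of tub_center and the y axis of low_lid, either way round below 0.2 rad) and distance of low from where it was at the start of the episode below 0.03 m); the robot touches nothing.
It fails at once if The standing tub is knocked over (angle between low's own z axis and vertical above 0.4 rad).
It fails at once if The pepper mill is moved more than 30 mm or tipped (distance of mill from where it was at the start of the episode above 0.03 m or angle between mill's own z axis and vertical above 0.4 rad).
It fails at once if The cruet is moved more than 30 mm or tipped (distance of cruet from where it was at the start of the episode above 0.03 m or angle between cruet's own z axis and vertical above 0.4 rad).
It fails at once if The ramekin is moved more than 30 mm or tipped (distance of ramekin from where it was at the start of the episode above 0.03 m or angle between ramekin's own z axis and vertical above 0.4 rad).
It also fails if it takes over 64 s, if anything falls off the work surface, if the arm or the gripper's body presses on something with over 40 N, if the wrist force passes 120 N, or if a joint passes its speed limit or range.

### The arm

A 7-joint arm with a two-finger parallel gripper is mounted at the origin on the work surface. World frame = base frame: x ahead of the robot, y to its left, z up, the work surface at z = 0. Lengths are in m, angles in rad, forces in N, time in s.
With the tool pointing down it reaches from about 0.425 to 1.025 m from the base axis. Payload 9.4 kg.
Tool frame: the origin (TCP) lies midway between the tips of the shut fingers; the grasp point (between the pads) lies grip_depth behind it (grip_depth is the distance from the TCP to the grasp point, in m); z points along the fingers, y is the line along which they close (so a half turn about z gives the same grasp; the last joint's range is limited). The gripper opens to 93 mm and grips with 3 to 60 N. Pads are 15 mm wide; open, the fingers measure 128 mm over their backs; the gripper's body (75 mm by 188 mm) begins 65 mm behind the grasp point.
Start: joints at [1.194, 0.599, -0.003, 1.599, 0.002, 0.943, -0.08], TCP at [0.214, -0.693, 0.197] pointing down, gripper open.
Joint ranges: [-2.57, 2.57], [-0.35, 1.97], [-1.29, 1.29], [0.11, 2.56], [-1.05, 4.19], [0.11, 1.86], [-2.63, 2.63]. Speed limits (rad/s): [2.22, 2.22, 3.01, 3.01, 3.14, 3.14, 3.14].

### API

Orientations are given as a unit quaternion [w, x, y, z].
In Python, from rig import read_state, capture, close_job, grip_depth gives the robot as it stands. The module is installed in compiled form; this text tells all that it offers.
- The arm moves only by the shell command python3 -m crank 'ROWS'. ROWS is JSON, a list of rows, each an object with "travel": the shift along the tool's x, y, z in cm, a list of three; "dr": the turn, a rotation vector about the tool's x, y, z in rad, a list of three; "fingers": the gripper's target within -1 to 1 (fully open at 1, half-way at 0, shut at -1). In form: [{"travel": [x, y, z], "dr": [rx, ry, rz], "fingers": fingers}, ...]. A call has 1 to 20 rows; each row shifts and turns the commanded pose from where the row before left it, along the tool's axes as they then stand; what a row does not reach is not made up. A row lasts 1/12 s, in which the tool goes at most 41.7 mm and 7.16 degrees, less where a joint would pass 70% of its speed; a pose out of reach is approached as far as the arm can. A call with a gripper value outside its range is refused whole. The fingers move at their own pace and stop on an object; the grip force is fixed at half the most. Time passes only in rows, so rows that do not move let the fingers close. It gives the time, the measured TCP pose, the force, the opening and the grip force at its end, in the units of the state.
- read_state(): the state, without advancing time (a new reading comes with each control period).
- capture(name): name is "side" or "top"; returns a dict with "color" (480x640x3 uint8, blue, green, red), "z_map" (480x640 float32, m along the optical axis (not along the pixel's ray), 0 where there is no reading), "mtx" (3x3 intrinsics, pixels), "T" (4x4, takes a point from camera to world coordinates). Camera axes: x right, y up, looking along -z (the intrinsics and any distortion apply to the point x, -y, -z); pixel columns grow to the right and rows downward; lengths in m; the calibration is good to about 2 mm. A picture is of the moment at which its call begins.
- close_job(): hands the job in; it is judged then, once.
The state is a dict: "time": time; "qpos": joint angles; "qd": joint speeds; "joint_torque": joint torques, N m; "tool_pos": TCP position; "orientation": TCP orientation; "contact_force": force on the tool from outside, world axes, zero at the start; "torque": the same for the moment, N m; "gripper_width": finger opening in m; "finger_force": force on a finger pad.
Only numpy, scipy, OpenCV 4.12 (cv2) and the standard library are available. Lean on these libraries where they do the work, as an engineer would, in place of code of your own. Each camera call takes 0.05 s, during which the arm holds its last target. There are 200 camera calls.

## Working session

There is one attempt and no reset: what is moved stays moved. The work goes in short steps, Python scripts to look and compute and a shell command to move; the robot and the scene stay as the last step left them, time stands still between calls to the robot, and variables do not carry over. Pictures are saved under pics/ and viewed, at most 10 in all, crops included, and the job is handed in when it is done.

```bash
mkdir -p pics
cat > h.py <<'E'
import numpy as np,cv2
from rig import read_state,capture,close_job,grip_depth
def snap(n,f):
    c=capture(n); cv2.imwrite(f'pics/{f}.png',c['color']); np.savez(f'{f}.npz',**c); return c
def pt(c,u,v,z=None):
    z=c['z_map'][int(v),int(u)] if z is None else z
    K=c['mtx']; p=np.array([(u-K[0,2])/K[0,0]*z,-(v-K[1,2])/K[1,1]*z,-z,1]); return (c['T']@p)[:3]
def cloud(c):
    K=c['mtx'];v,u=np.mgrid[:480,:640];z=c['z_map'].astype(float)
    P=np.stack([(u-K[0,2])/K[0,0]*z,-(v-K[1,2])/K[1,1]*z,-z,z*0+1],-1)@c['T'].T
    P=P[...,:3]; P[z<=0]=np.nan; return P
E
python3 -c "
from h import *
for n in ('side','top'):
    c=snap(n,n+'0'); print(n,c['mtx'].round(1).tolist(),c['T'].round(3).tolist(),c.keys())
print(read_state(),grip_depth)"
```

```text
side [[468.1, 0.0, 319.3], [0.0, 468.1, 237.4], [0.0, 0.0, 1.0]] [[-0.733, 0.393, -0.556, -0.018], [-0.681, -0.422, 0.599, 0.659], [0.001, 0.817, 0.576, 0.68], [0.0, 0.0, 0.0, 1.0]] dict_keys(['color', 'z_map', 'mtx', 'T'])
top [[530.1, 0.0, 316.7], [0.0, 530.1, 247.7], [0.0, 0.0, 1.0]] [[-0.006, 0.999, -0.04, 0.477], [-1.0, -0.007, -0.019, 0.042], [-0.019, 0.04, 0.999, 1.263], [0.0, 0.0, 0.0, 1.0]] dict_keys(['color', 'z_map', 'mtx', 'T'])
{'time': 0.1, 'qpos': array([ 1.19433393,  0.60002879, -0.00247422,  1.60003076,  0.00175932,
        0.94288429, -0.07980427]), 'qd': array([-0.00080699, -0.00119709,  0.00041739, -0.00318427, -0.00061435,
       -0.00027213,  0.0004138 ]), 'joint_torque': array([ 5.63866080e-03, -7.66563821e+01,  1.50241334e+00, -2.52936977e+01,
       -5.23202028e-02,  1.36780305e-02,  1.21043237e-05]), 'tool_pos': array([ 0.21390866, -0.69225501,  0.19606595]), 'orientation': array([-6.53940658e-04,  9.88790602e-01,  1.49307370e-01, -1.65846626e-04]), 'contact_force': array([-0.75066856, -0.32027346, -0.42382488]), 'torque': array([-0.00462348,  0.00229517, -0.08378431]), 'finger_force': 0.0, 'gripper_width': 0.0926267338375573} 0.0188
```

View pics/top0.png

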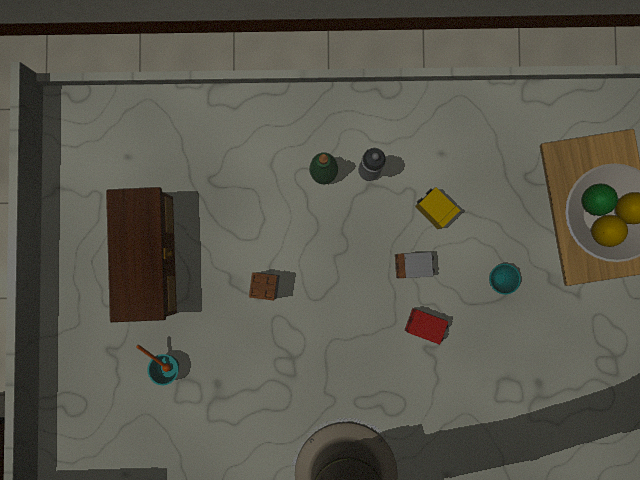

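View pics/side0.png

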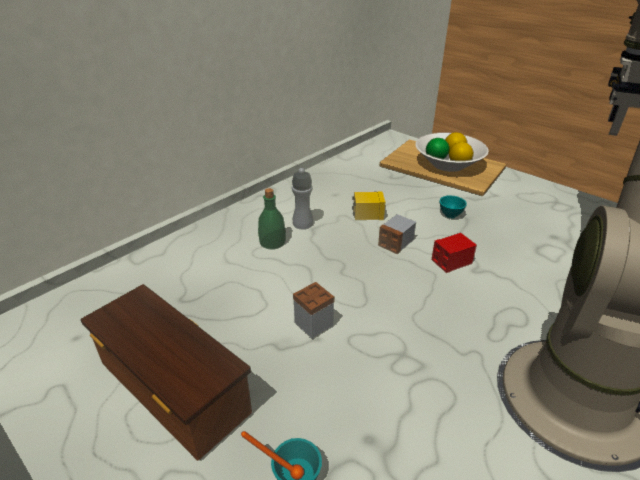

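The top view shows three tub shapes: the steel one with a wooden lid at (416,265), a yellow one at (440,208) and a red one at (428,326). The steel one fits the description. The standing tub is at (265,285), the cruet at (323,168), the mill at (373,162), the ramekin at (505,278), and the rack is on the left. I'll confirm the choice in a crop and measure.

Run:
```python
from h import *
c=dict(np.load('top0.npz'));P=cloud(c)
def fit(name,u0,u1,v0,v1,zlo,zhi):
    Q=P[v0:v1,u0:u1].reshape(-1,3);Q=Q[(Q[:,2]>zlo)&(Q[:,2]<zhi)]
    r=cv2.minAreaRect((Q[:,:2]*1000).astype(np.float32)); print(name,len(Q),np.median(Q[:,2]).round(4),r)
fit('fallen',388,442,245,285,.045,.07)
fit('low',240,290,262,308,.072,.095)
fit('yellow',410,468,182,235,.035,.2);fit('red',400,456,302,348,.035,.2)
fit('mill',350,395,140,190,.06,.3);fit('cruet',300,345,140,190,.06,.3);fit('ram',484,526,258,298,.02,.3)
a=c['color'][240:310,240:300];b=c['color'][240:290,385:445]
s=dict(np.load('side0.npz'))['color']
f=lambda x:cv2.resize(x,(395,295),interpolation=cv2.INTER_CUBIC)
cv2.imwrite('pics/crop.png',np.vstack([np.hstack([f(c['color'][250:310,230:310]),f(c['color'][235:295,375:455])]),np.hstack([f(s[275:350,265:365]),f(s[205:265,357:437])])]))
```

```text
fallen 847 0.0554 ((486.13226318359375, -159.71995544433594), (55.88595962524414, 80.05896759033203), 3.0480430126190186)
low 626 0.0804 ((440.2503967285156, 186.1556396484375), (56.52102279663086, 56.057918548583984), 82.36114501953125)
yellow 910 0.0552 ((619.4791259765625, -211.75540161132812), (81.71682739257812, 56.91743469238281), 44.5648078918457)
red 891 0.0554 ((345.15478515625, -186.3311767578125), (82.34760284423828, 56.14641571044922), 69.43038940429688)
mill 470 0.1435 ((712.4697265625, -60.31645965576172), (49.09843063354492, 46.3693733215332), 84.55912780761719)
cruet 569 0.0865 ((711.0205078125, 49.27252197265625), (59.218509674072266, 57.55997085571289), 89.43852233886719)
ram 386 0.0358 ((453.8594055175781, -363.6343078613281), (70.6681137084961, 69.60677337646484), 39.63082504272461)
```

View pics/crop.png

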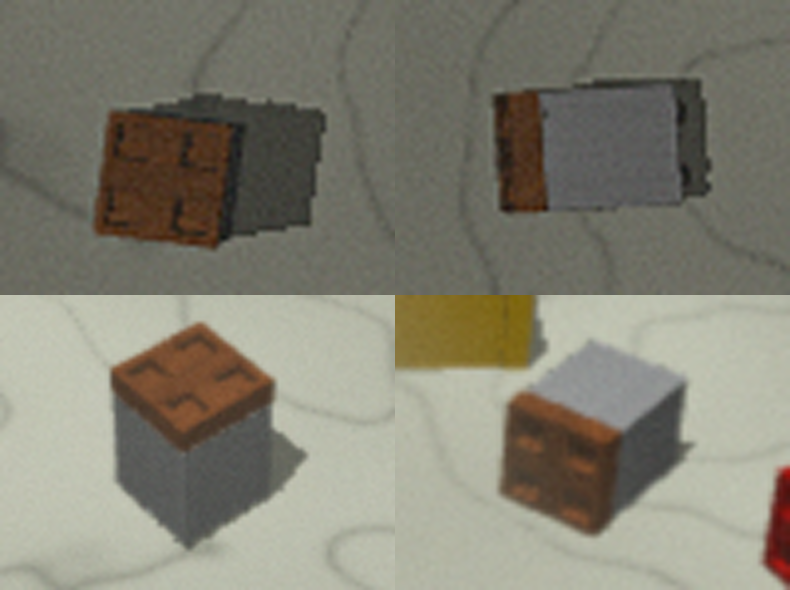

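The crop confirms it: the steel body with wooden lid at (416,265) has its lid facing +y and its feet (dark dots, right) facing −y, so it is the fallen tub. The standing tub's lid at (265,285) shows four open recesses. I'll grasp with a 45° tilt from the lid side, roll it 90° about the closing axis, then place it.

```bash
python3 -m crank '[{"travel":[2.1,-2.1,0],"dr":[0,0,0],"fingers":1},{"travel":[2.1,-2.1,0],"dr":[0,0,0],"fingers":1},{"travel":[2.1,-2.1,0],"dr":[0,0,0],"fingers":1},{"travel":[2.1,-2.1,0],"dr":[0,0,0],"fingers":1},{"travel":[2.1,-2.1,0],"dr":[0,0,0],"fingers":1},{"travel":[2.1,-2.1,0],"dr":[0,0,0],"fingers":1},{"travel":[2.1,-2.1,0],"dr":[0,0,0],"fingers":1},{"travel":[2.1,-2.1,0],"dr":[0,0,0],"fingers":1},{"travel":[2.1,-2.1,0],"dr":[0,0,0],"fingers":1},{"travel":[2.1,-2.1,0],"dr":[0,0,0],"fingers":1},{"travel":[2.1,-2.1,0],"dr":[0,0,0],"fingers":1},{"travel":[2.1,-2.1,0],"dr":[0,0,0],"fingers":1},{"travel":[2.1,-2.1,0],"dr":[0,0,0],"fingers":1},{"travel":[2.1,-2.1,0],"dr":[0,0,0],"fingers":1},{"travel":[2.1,-2.1,0],"dr":[0,0,0],"fingers":1},{"travel":[2.1,-2.1,0],"dr":[0,0,0],"fingers":1},{"travel":[2.1,-2.1,0],"dr":[0,0,0],"fingers":1},{"travel":[2.1,-2.1,0],"dr":[0,0,0],"fingers":1},{"travel":[2.1,-2.1,0],"dr":[0,0,0],"fingers":1},{"travel":[2.1,-2.1,0],"dr":[0,0,0],"fingers":1}]'
python3 -m crank '[{"travel":[0,0,0],"dr":[0,0,-0.11],"fingers":1},{"travel":[0,0,0],"dr":[0,0,-0.11],"fingers":1},{"travel":[0,0,0],"dr":[0,0,-0.11],"fingers":1},{"travel":[0,0,0],"dr":[0,0,-0.11],"fingers":1},{"travel":[0,0,0],"dr":[0,0,-0.11],"fingers":1},{"travel":[0,0,0],"dr":[0,0,-0.11],"fingers":1},{"travel":[0,0,0],"dr":[0,0,-0.11],"fingers":1},{"travel":[0,0,0],"dr":[0,0,-0.11],"fingers":1},{"travel":[0,0,0],"dr":[0,0,-0.11],"fingers":1},{"travel":[0,0,0],"dr":[0,0,-0.11],"fingers":1},{"travel":[0,0,0],"dr":[0,0,-0.11],"fingers":1},{"travel":[0,0,0],"dr":[0,0,-0.115],"fingers":1}]'
cat >> h.py <<'E'
from scipy.spatial.transform import Rotation as R
def goal(p,d,xdir,grasp=True):
    """tool shift (cm, tool axes now) and rotvec to reach grasp point p, pointing d, tool y ~ xdir"""
    s=read_state();q=s['orientation'];M=R.from_quat(q[[1,2,3,0]])
    d=np.array(d,float);d/=np.linalg.norm(d);y=np.array(xdir,float);y-=d*(y@d);y/=np.linalg.norm(y)
    G=R.from_matrix(np.c_[np.cross(y,d),y,d])
    t=np.array(p)+(d*grip_depth if grasp else 0)
    print('t',round(s['time'],2),'tcp',s['tool_pos'].round(4),'tgt',t.round(4),'q',s['qpos'].round(3))
    print('now travel cm',(M.inv().apply(t-s['tool_pos'])*100).round(2),'after turn',(G.inv().apply(t-s['tool_pos'])*100).round(2),'dr',(M.inv()*G).as_rotvec().round(4))
    print('axes',M.as_matrix().round(3).tolist(),'F',s['contact_force'].round(2),'w',round(s['gripper_width'],4),s['finger_force'])
E
python3 -c "
from h import *
y=[np.cos(np.radians(3.05)),np.sin(np.radians(3.05)),0];
goal([.486,-.160,.028],[.053*.707,-.707,-.707],y)"
```

```text
time: 1.77
tool_pos: [0.4916, -0.166, 0.1967]
orientation: [-0.0, 0.989, 0.149, -0.0]
contact_force: [0.4, -0.7, 0.3]
gripper_width: 0.093
finger_force: 0.0
time: 2.77
tool_pos: [0.4911, -0.1673, 0.1966]
orientation: [-0.0, 0.686, 0.728, -0.0]
contact_force: [-0.2, 0.9, -0.1]
gripper_width: 0.0929
finger_force: 0.0
t 2.77 tcp [ 0.4911 -0.1673  0.1966] tgt [ 0.4867 -0.1733  0.0147] q [ 0.534  0.382 -0.421  2.049  0.224  0.755  0.035]
now travel cm [-0.57 -0.47 18.19] after turn [12.47 -0.47 13.26] dr [ 0.0021 -0.7862  0.006 ]
axes [[-0.059, 0.998, -0.0], [0.998, 0.059, 0.0], [0.0, -0.0, -1.0]] F [-0.21  0.9  -0.08] w 0.0929 0.0
```

```bash
python3 -m crank '[{"travel":[0,0,0],"dr":[0,-0.1,0],"fingers":1},{"travel":[0,0,0],"dr":[0,-0.1,0],"fingers":1},{"travel":[0,0,0],"dr":[0,-0.1,0],"fingers":1},{"travel":[0,0,0],"dr":[0,-0.1,0],"fingers":1},{"travel":[0,0,0],"dr":[0,-0.1,0],"fingers":1},{"travel":[0,0,0],"dr":[0,-0.1,0],"fingers":1},{"travel":[0,0,0],"dr":[0,-0.1,0],"fingers":1},{"travel":[0,0,0],"dr":[0,-0.086,0],"fingers":1},{"travel":[0,0,0],"dr":[0,0,0],"fingers":1}]'
python3 -c "
from h import *
y=[np.cos(np.radians(3.05)),np.sin(np.radians(3.05)),0];
goal([.486,-.160,.028],[.053*.707,-.707,-.707],y)"
```

```text
time: 3.52
tool_pos: [0.492, -0.1639, 0.1947]
orientation: [0.279, 0.632, 0.673, -0.264]
contact_force: [0.2, 0.4, 0.2]
gripper_width: 0.093
finger_force: 0.0
t 3.52 tcp [ 0.492  -0.1639  0.1947] tgt [ 0.4867 -0.1733  0.0147] q [-0.233  0.492 -0.102  2.233  1.018  1.004 -1.097]
now travel cm [12.14 -0.52 13.33] after turn [12.09 -0.58 13.37] dr [0.0032 0.0027 0.0079]
axes [[-0.045, 0.998, 0.041], [0.703, 0.061, -0.708], [-0.71, -0.003, -0.705]] F [0.22 0.37 0.24] w 0.093 0.0
```

```bash
python3 -m crank '[{"travel":[2,-0.1,0],"dr":[0,0,0],"fingers":1},{"travel":[2,-0.1,0],"dr":[0,0,0],"fingers":1},{"travel":[2,-0.1,0],"dr":[0,0,0],"fingers":1},{"travel":[2,-0.1,0],"dr":[0,0,0],"fingers":1},{"travel":[2,-0.1,0],"dr":[0,0,0],"fingers":1},{"travel":[2.1,0,0],"dr":[0,0,0],"fingers":1},{"travel":[0,0,2],"dr":[0,0,0.004],"fingers":1},{"travel":[0,0,2],"dr":[0,0,0.004],"fingers":1},{"travel":[0,0,2],"dr":[0,0,0],"fingers":1},{"travel":[0,0,2],"dr":[0,0,0],"fingers":1},{"travel":[0,0,1.5],"dr":[0,0,0],"fingers":1},{"travel":[0,0,0],"dr":[0,0,0],"fingers":1}]'
python3 -c "
from h import *
y=[np.cos(np.radians(3.05)),np.sin(np.radians(3.05)),0];
goal([.486,-.160,.028],[.053*.707,-.707,-.707],y)
snap('side','s1');cv2.imwrite('pics/s1c.png',cv2.resize(cv2.imread('pics/s1.png')[130:330,280:560],(784,560)))"
```

```text
time: 4.52
tool_pos: [0.4841, -0.1523, 0.0431]
orientation: [0.278, 0.639, 0.667, -0.264]
contact_force: [0.2, -0.3, -0.2]
gripper_width: 0.0931
finger_force: 0.0
t 4.52 tcp [ 0.4841 -0.1523  0.0431] tgt [ 0.4867 -0.1733  0.0147] q [-0.288  0.786 -0.064  2.303  1.251  0.845 -1.524]
now travel cm [0.51 0.16 3.5 ] after turn [0.51 0.15 3.5 ] dr [-0.0044 -0.0002 -0.0086]
axes [[-0.029, 0.999, 0.033], [0.706, 0.044, -0.707], [-0.707, 0.003, -0.707]] F [ 0.23 -0.29 -0.19] w 0.0931 0.0
```

View pics/s1c.png

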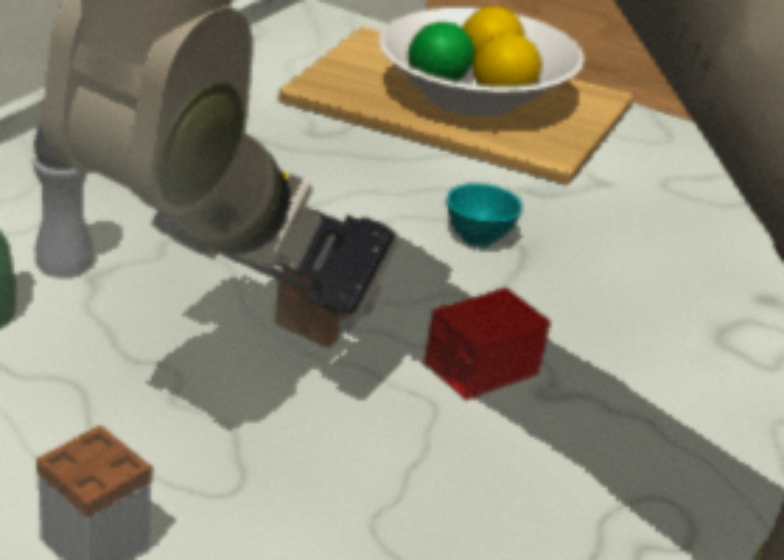

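The gripper straddles the tub (lid visible at crop (310,310)), clear of red (485,345) and yellow. I'll go in and close.

```bash
python3 -m crank '[{"travel":[0.25,0.08,1.2],"dr":[0,0,-0.004],"fingers":1},{"travel":[0.25,0.08,1.2],"dr":[0,0,-0.004],"fingers":1},{"travel":[0,0,1.1],"dr":[0,0,0],"fingers":1},{"travel":[0,0,0],"dr":[0,0,0],"fingers":1},{"travel":[0,0,0],"dr":[0,0,0],"fingers":-1},{"travel":[0,0,0],"dr":[0,0,0],"fingers":-1},{"travel":[0,0,0],"dr":[0,0,0],"fingers":-1},{"travel":[0,0,0],"dr":[0,0,0],"fingers":-1},{"travel":[0,0,0],"dr":[0,0,0],"fingers":-1},{"travel":[0,0,0],"dr":[0,0,0],"fingers":-1}]'
python3 -c "
from h import *
y=[np.cos(np.radians(3.05)),np.sin(np.radians(3.05)),0];
goal([.486,-.160,.028],[.053*.707,-.707,-.707],y)"
```

```text
time: 5.4
tool_pos: [0.4882, -0.1702, 0.016]
orientation: [0.278, 0.635, 0.671, -0.263]
contact_force: [-1.6, 0.7, 0.8]
gripper_width: 0.0577
finger_force: 0.7
t 5.4 tcp [ 0.4882 -0.1702  0.016 ] tgt [ 0.4867 -0.1733  0.0147] q [-0.263  0.843 -0.045  2.307  1.347  0.817 -1.593]
now travel cm [-0.12 -0.17  0.3 ] after turn [-0.12 -0.17  0.3 ] dr [ 0.0011 -0.0002  0.0006]
axes [[-0.038, 0.999, 0.039], [0.706, 0.054, -0.706], [-0.707, 0.0, -0.707]] F [-1.62  0.7   0.77] w 0.0577 0.6544377095997334
```

```bash
python3 -m crank '[{"travel":[0,0,0],"dr":[0,0,0],"fingers":-1},{"travel":[0,0,0],"dr":[0,0,0],"fingers":-1},{"travel":[-0.3,0,-0.3],"dr":[0,0,0],"fingers":-1},{"travel":[-0.7,0,-0.7],"dr":[0,0,0],"fingers":-1},{"travel":[-1.2,0,-1.2],"dr":[0,0,0],"fingers":-1},{"travel":[-1.5,0,-1.5],"dr":[0,0,0],"fingers":-1},{"travel":[-1.5,0,-1.5],"dr":[0,0,0],"fingers":-1},{"travel":[-1.5,0,-1.5],"dr":[0,0,0],"fingers":-1},{"travel":[-1.5,0,-1.5],"dr":[0,0,0],"fingers":-1},{"travel":[-1.5,0,-1.5],"dr":[0,0,0],"fingers":-1},{"travel":[-1.5,0,-1.5],"dr":[0,0,0],"fingers":-1},{"travel":[-1.5,0,-1.5],"dr":[0,0,0],"fingers":-1},{"travel":[-1,0,-1],"dr":[0,0,0],"fingers":-1},{"travel":[0,0,0],"dr":[0,0,0],"fingers":-1}]'
python3 -m crank '[{"travel":[0,0,0],"dr":[0,0.1,0],"fingers":-1},{"travel":[0,0,0],"dr":[0,0.1,0],"fingers":-1},{"travel":[0,0,0],"dr":[0,0.1,0],"fingers":-1},{"travel":[0,0,0],"dr":[0,0.1,0],"fingers":-1},{"travel":[0,0,0],"dr":[0,0.1,0],"fingers":-1},{"travel":[0,0,0],"dr":[0,0.1,0],"fingers":-1},{"travel":[0,0,0],"dr":[0,0.1,0],"fingers":-1},{"travel":[0,0,0],"dr":[0,0.086,0],"fingers":-1},{"travel":[0,0,0],"dr":[0,0,0],"fingers":-1}]'
python3 -c "
from h import *
goal([.486,-.160,.228],[0,.707,-.707],[1,.053,0])"
```

```text
time: 6.57
tool_pos: [0.4885, -0.1705, 0.2119]
orientation: [0.279, 0.636, 0.67, -0.262]
contact_force: [0.7, 0.3, -1.9]
gripper_width: 0.0558
finger_force: 30.0
time: 7.32
tool_pos: [0.4868, -0.1754, 0.2085]
orientation: [-0.002, 0.691, 0.723, 0.001]
contact_force: [-0.1, -1.2, -1.7]
gripper_width: 0.0555
finger_force: 30.0
t 7.32 tcp [ 0.4868 -0.1754  0.2085] tgt [ 0.486  -0.1467  0.2147] q [ 0.49   0.356 -0.333  2.041  0.159  0.772  0.107]
now travel cm [ 2.88  0.04 -0.61] after turn [2.47 0.01 1.59] dr [-0.0334  0.7813  0.0062]
axes [[-0.045, 0.999, -0.001], [0.999, 0.045, 0.003], [0.003, -0.001, -1.0]] F [-0.07 -1.18 -1.73] w 0.0555 29.989324752241373
```

```bash
python3 -m crank '[{"travel":[1,-0.1,0],"dr":[0,0,0],"fingers":-1},{"travel":[2,-0.2,0],"dr":[0,0,0],"fingers":-1},{"travel":[2,-0.2,0],"dr":[0,0,0],"fingers":-1},{"travel":[2,-0.2,0],"dr":[0,0,0],"fingers":-1},{"travel":[2,-0.2,0],"dr":[0,0,0],"fingers":-1},{"travel":[2,-0.2,0],"dr":[0,0,0],"fingers":-1},{"travel":[2,-0.2,0],"dr":[0,0,0],"fingers":-1},{"travel":[2,-0.2,0],"dr":[0,0,0],"fingers":-1},{"travel":[2,-0.2,0],"dr":[0,0,0],"fingers":-1},{"travel":[2,-0.2,0],"dr":[0,0,0],"fingers":-1},{"travel":[2,-0.2,0],"dr":[0,0,0],"fingers":-1},{"travel":[2,-0.2,0],"dr":[0,0,0],"fingers":-1},{"travel":[2,-0.2,0],"dr":[0,0,0],"fingers":-1},{"travel":[2,-0.2,0],"dr":[0,0,0],"fingers":-1},{"travel":[2,-0.2,0],"dr":[0,0,0],"fingers":-1},{"travel":[2,-0.1,0],"dr":[0,0,0.06],"fingers":-1},{"travel":[2,0,0],"dr":[0,0,0.06],"fingers":-1},{"travel":[1,0,0],"dr":[0,0,0.06],"fingers":-1},{"travel":[0,0,0],"dr":[0,0,0],"fingers":-1}]'
python3 -m crank '[{"travel":[0,0,0],"dr":[0,0.1,0],"fingers":-1},{"travel":[0,0,0],"dr":[0,0.1,0],"fingers":-1},{"travel":[0,0,0],"dr":[0,0.1,0],"fingers":-1},{"travel":[0,0,0],"dr":[0,0.1,0],"fingers":-1},{"travel":[0,0,0],"dr":[0,0.1,0],"fingers":-1},{"travel":[0,0,0],"dr":[0,0.1,0],"fingers":-1},{"travel":[0,0,0],"dr":[0,0.1,0],"fingers":-1},{"travel":[0,0,0],"dr":[0,0.086,0],"fingers":-1},{"travel":[0,0,0],"dr":[0,0,0],"fingers":-1},{"travel":[0,0,0],"dr":[0,0,0],"fingers":-1}]'
python3 -c "
from h import *
a=np.radians(-7.64);goal([.4403,.186,.19],[-np.sin(a)*.707,.707*np.cos(a),-.707],[np.cos(a),np.sin(a),0])"
```

```text
time: 8.9
tool_pos: [0.4405, 0.1716, 0.209]
orientation: [0.0, 0.749, 0.663, -0.0]
contact_force: [-0.1, -0.1, -0.7]
gripper_width: 0.0558
finger_force: 30.0
time: 9.73
tool_pos: [0.44, 0.1672, 0.2068]
orientation: [-0.242, 0.7, 0.616, 0.268]
contact_force: [0.5, 0.5, -1.8]
gripper_width: 0.056
finger_force: 30.0
t 9.73 tcp [0.44   0.1672 0.2068] tgt [0.4421 0.1992 0.1767] q [ 0.796  0.585 -1.07   2.315 -0.6    0.368  0.281]
now travel cm [ 0.33 -0.16  4.38] after turn [ 0.13 -0.22  4.39] dr [-0.0127  0.0463  0.0004]
axes [[0.098, 0.992, 0.077], [0.733, -0.124, 0.669], [0.674, -0.009, -0.739]] F [ 0.5   0.49 -1.8 ] w 0.056 29.990075631067157
```

```bash
python3 -m crank '[{"travel":[0.1,-0.1,1.5],"dr":[-0.006,0.023,0],"fingers":-1},{"travel":[0.1,-0.1,1.5],"dr":[-0.006,0.023,0],"fingers":-1},{"travel":[0,0,1.4],"dr":[0,0,0],"fingers":-1},{"travel":[0,0,0],"dr":[0,0,0],"fingers":-1},{"travel":[0,0,0],"dr":[0,0,0],"fingers":-1}]'
python3 - <<'E'
from h import *
a=np.radians(-7.64);goal([.4403,.186,.19],[-np.sin(a)*.707,.707*np.cos(a),-.707],[np.cos(a),np.sin(a),0])
s=snap('side','s2');t=snap('top','t2')
f=lambda x:cv2.resize(x,(395,560),interpolation=cv2.INTER_CUBIC)
cv2.imwrite('pics/p2.png',np.hstack([f(s['color'][200:350,255:361]),f(t['color'][200:320,225:310])]))
E
```

```text
time: 10.15
tool_pos: [0.4422, 0.202, 0.1782]
orientation: [-0.25, 0.693, 0.612, 0.288]
contact_force: [-0.9, 0.2, -0.6]
gripper_width: 0.0559
finger_force: 30.0
t 10.15 tcp [0.4422 0.202  0.1782] tgt [0.4421 0.1992 0.1767] q [ 0.743  0.706 -1.128  2.362 -0.645  0.184  0.32 ]
now travel cm [-0.31  0.02 -0.09] after turn [-0.31  0.02 -0.09] dr [-0.0014  0.0028  0.009 ]
axes [[0.085, 0.992, 0.092], [0.704, -0.126, 0.699], [0.705, 0.005, -0.709]] F [-0.92  0.21 -0.6 ] w 0.0559 29.99030212406069
```

View pics/p2.png

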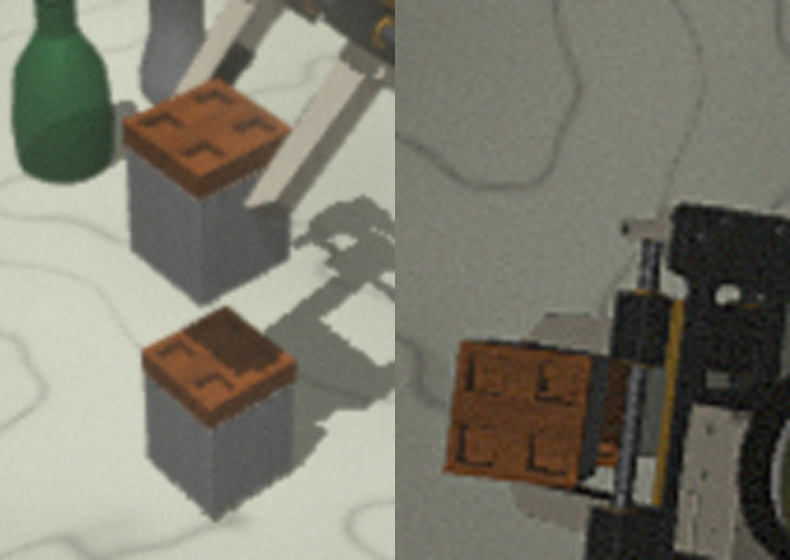

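The held tub is upright and level over the standing tub, with its lid at top crop (520,415), and squarely aligned. Next I'll measure the relative offset in both cameras.

```bash
cat >> h.py <<'E'
def lid(c,zlo,zhi,x=(.39,.49),y=(.13,.25)):
    P=cloud(c).reshape(-1,3);C=c['color'].reshape(-1,3).astype(int)
    k=(P[:,2]>zlo)&(P[:,2]<zhi)&(P[:,0]>x[0])&(P[:,0]<x[1])&(P[:,1]>y[0])&(P[:,1]<y[1])&(C[:,2]>C[:,0]+15)
    Q=P[k]; A=np.c_[Q[:,:2]-Q[:,:2].mean(0),np.ones(len(Q))];
    w=np.linalg.lstsq(A,Q[:,2],rcond=None)[0]
    top=np.abs(Q[:,2]-A@w)<.004
    w=np.linalg.lstsq(A[top],Q[top,2],rcond=None)[0]
    r=cv2.minAreaRect((Q[:,:2]*1000).astype(np.float32))
    print(len(Q),'z',w[2].round(4),'slope',w[:2].round(3),'rect',np.round(r[0],1),np.round(r[1],1),round(r[2],1))
E
python3 - <<'E'
from h import *
for n in ('top','side'):
    c0=dict(np.load(n+'0.npz'));c=dict(np.load(('t2','s2')[n=='side']+'.npz'))
    print(n);lid(c0,.072,.095);lid(c,.22,.25)
E
```

```text
top
614 z 0.0805 slope [-0.005  0.014] rect [440.3 186.2] [56.5 56.1] 82.4
798 z 0.226 slope [-0.002 -0.019] rect [433.4 182.8] [88.8 83.7] 16.2
side
756 z 0.0806 slope [ 0.017 -0.016] rect [438.2 184. ] [58.6 58.2] 82.8
1085 z 0.2281 slope [-0.006 -0.169] rect [437.9 176.9] [83.9 90.6] 81.4
```

```bash
cat >> h.py <<'E'
def lid(c,zlo,zhi,x=(.39,.49),y=(.13,.25)):
    P=cloud(c);C=c['color'].astype(int)
    with np.errstate(all='ignore'):
        k=(P[...,2]>zlo)&(P[...,2]<zhi)&(P[...,0]>x[0])&(P[...,0]<x[1])&(P[...,1]>y[0])&(P[...,1]<y[1])&(C[...,2]>1.7*C[...,0])
    n,l,st,_=cv2.connectedComponentsWithStats(cv2.morphologyEx(k.astype(np.uint8),cv2.MORPH_OPEN,np.ones((3,3))))
    Q=P[l==1+np.argmax(st[1:,4])]
    A=np.c_[Q[:,:2]-Q[:,:2].mean(0),np.ones(len(Q))];top=Q[:,2]>-1
    for _ in range(6):
        w=np.linalg.lstsq(A[top],Q[top,2],rcond=None)[0]; top=np.abs(Q[:,2]-A@w)<.0025
    r=cv2.minAreaRect((Q[top,:2]*1000).astype(np.float32))
    print(len(Q),top.sum(),'z',w[2].round(4),'slope',w[:2].round(3),'rect',np.round(r[0],1),np.round(r[1],1),round(r[2],1))
E
python3 - <<'E'
from h import *
for n in ('top','side'):
    c0=dict(np.load(n+'0.npz'));c=dict(np.load(('t2','s2')[n=='side']+'.npz'))
    print(n);lid(c0,.072,.095);lid(c,.22,.25)
E
```

```text
top
550 306 z 0.0809 slope [-0.007 -0.013] rect [440.3 185.6] [54.8 55.7] 82.7
603 457 z 0.2262 slope [-0.003  0.006] rect [440.4 190.6] [56.  55.9] 82.4
side
651 457 z 0.0818 slope [-0.003 -0.004] rect [438.  184.2] [58.2 57.7] 82.9
657 499 z 0.2264 slope [-0.002 -0.008] rect [438.1 189.3] [60.2 57.9] 83.9
```

```bash
python3 -m crank '[{"travel":[-0.7,0,0.6],"dr":[0,0,0],"fingers":-1},{"travel":[-0.7,0,0.6],"dr":[0,0,0],"fingers":-1},{"travel":[-0.7,0,0.6],"dr":[0,0,0],"fingers":-1},{"travel":[-0.7,0,0.6],"dr":[0,0,0],"fingers":-1},{"travel":[-0.7,0,0.6],"dr":[0,0,0],"fingers":-1},{"travel":[-0.7,0,0.6],"dr":[0,0,0],"fingers":-1},{"travel":[0,0,0],"dr":[0,0,0],"fingers":-1},{"travel":[0,0,0],"dr":[0,0,0],"fingers":-1}]'
python3 - <<'E'
from h import *
a=np.radians(-7.64);goal([.4403,.186,.13],[-np.sin(a)*.707,.707*np.cos(a),-.707],[np.cos(a),np.sin(a),0])
for n in ('top','side'):lid(snap(n,n+'3'),.16,.19)
E
```

```text
time: 10.92
tool_pos: [0.4445, 0.1939, 0.1268]
orientation: [-0.253, 0.695, 0.609, 0.287]
contact_force: [0.2, 0.0, -1.3]
gripper_width: 0.0562
finger_force: 30.0
t 10.92 tcp [0.4445 0.1939 0.1268] tgt [0.4421 0.1992 0.1167] q [ 0.69   0.801 -1.038  2.39  -1.045  0.106  0.799]
now travel cm [-0.37 -0.3   1.06] after turn [-0.37 -0.31  1.06] dr [-0.003   0.001   0.0006]
axes [[0.093, 0.991, 0.091], [0.702, -0.13, 0.701], [0.706, -0.002, -0.708]] F [ 0.21  0.04 -1.25] w 0.0562 29.9898451147601
724 384 z 0.1741 slope [-0.029 -0.013] rect [442.5 183.3] [55.2 55.7] 82.7
754 495 z 0.1753 slope [ 0.005 -0.006] rect [441.  182.4] [57.7 57.9] 83.0
```

Joints 5 and 6 are at their limits with this heading. I'll raise the tub and make a quarter turn about the vertical, so the tool points back toward the base; any quarter turn fits.

```bash
python3 -m crank '[{"travel":[0.7,0,-0.7],"dr":[0,0,0],"fingers":-1},{"travel":[1,0,-1],"dr":[0,0,0],"fingers":-1},{"travel":[1,0,-1],"dr":[0,0,0],"fingers":-1},{"travel":[1,0,-1],"dr":[0,0,0],"fingers":-1},{"travel":[1,0,-1],"dr":[0,0,0],"fingers":-1},{"travel":[1,0,-1],"dr":[0,0,0],"fingers":-1},{"travel":[1,0,-1],"dr":[0,0,0],"fingers":-1},{"travel":[1,0,-1],"dr":[0,0,0],"fingers":-1},{"travel":[0,0,0],"dr":[0,0,0],"fingers":-1}]'
python3 -m crank '[{"travel":[0,0,0],"dr":[0.05,0,-0.05],"fingers":-1},{"travel":[0,0,0],"dr":[0.05,0,-0.05],"fingers":-1},{"travel":[0,0,0],"dr":[0.05,0,-0.05],"fingers":-1},{"travel":[0,0,0],"dr":[0.05,0,-0.05],"fingers":-1},{"travel":[0,0,0],"dr":[0.05,0,-0.05],"fingers":-1},{"travel":[0,0,0],"dr":[0.05,0,-0.05],"fingers":-1},{"travel":[0,0,0],"dr":[0.05,0,-0.05],"fingers":-1},{"travel":[0,0,0],"dr":[0.05,0,-0.05],"fingers":-1},{"travel":[0,0,0],"dr":[0.05,0,-0.05],"fingers":-1},{"travel":[0,0,0],"dr":[0.05,0,-0.05],"fingers":-1}]'
python3 - <<'E'
from h import *
a=np.radians(82.36);goal([.4403,.186,.23],[-np.sin(a)*.707,.707*np.cos(a),-.707],[np.cos(a),np.sin(a),0])
E
```

```text
time: 11.77
tool_pos: [0.4448, 0.1948, 0.2384]
orientation: [-0.251, 0.694, 0.611, 0.288]
contact_force: [0.1, 0.9, -1.8]
gripper_width: 0.056
finger_force: 30.0
time: 12.6
tool_pos: [0.4444, 0.1943, 0.2355]
orientation: [-0.337, 0.439, 0.813, 0.182]
contact_force: [-0.0, -0.4, -1.3]
gripper_width: 0.0558
finger_force: 30.0
t 12.6 tcp [0.4444 0.1943 0.2355] tgt [0.4271 0.1878 0.2167] q [ 0.435  0.618 -0.748  1.956 -0.395  1.015  0.575]
now travel cm [-1.04 -1.81  1.61] after turn [-0.17 -0.88  2.48] dr [ 6.054e-01  1.000e-04 -6.058e-01]
axes [[-0.388, 0.836, -0.388], [0.591, 0.549, 0.591], [0.707, -0.0, -0.707]] F [-0.01 -0.37 -1.27] w 0.0558 29.988380069844425
```

```bash
python3 -m crank '[{"travel":[0,0,0],"dr":[0.05,0,-0.05],"fingers":-1},{"travel":[0,0,0],"dr":[0.05,0,-0.05],"fingers":-1},{"travel":[0,0,0],"dr":[0.05,0,-0.05],"fingers":-1},{"travel":[0,0,0],"dr":[0.05,0,-0.05],"fingers":-1},{"travel":[0,0,0],"dr":[0.05,0,-0.05],"fingers":-1},{"travel":[0,0,0],"dr":[0.05,0,-0.05],"fingers":-1},{"travel":[0,0,0],"dr":[0.05,0,-0.05],"fingers":-1},{"travel":[0,0,0],"dr":[0.05,0,-0.05],"fingers":-1},{"travel":[0,0,0],"dr":[0.05,0,-0.05],"fingers":-1},{"travel":[0,0,0],"dr":[0.05,0,-0.05],"fingers":-1},{"travel":[0,0,0],"dr":[0.05,0,-0.05],"fingers":-1},{"travel":[0,0,0],"dr":[0.05,0,-0.05],"fingers":-1},{"travel":[0,0,0],"dr":[0.006,0,-0.006],"fingers":-1},{"travel":[0,0,0],"dr":[0,0,0],"fingers":-1}]'
python3 - <<'E'
from h import *
a=np.radians(82.36);goal([.4403,.186,.23],[-np.sin(a)*.707,.707*np.cos(a),-.707],[np.cos(a),np.sin(a),0])
E
```

```text
time: 13.77
tool_pos: [0.444, 0.1955, 0.2356]
orientation: [-0.382, 0.062, 0.922, 0.026]
contact_force: [-0.2, -0.5, -0.4]
gripper_width: 0.0557
finger_force: 30.0
t 13.77 tcp [0.444  0.1955 0.2356] tgt [0.4271 0.1878 0.2167] q [ 0.159  0.781 -0.805  1.646  0.008  1.511  0.783]
now travel cm [-0.23 -1.    2.44] after turn [-0.23 -0.99  2.44] dr [ 0.0016 -0.0004 -0.0007]
axes [[-0.7, 0.135, -0.701], [0.095, 0.991, 0.096], [0.707, 0.001, -0.707]] F [-0.17 -0.52 -0.43] w 0.0557 29.99003774486482
```

```bash
python3 -m crank '[{"travel":[-0.75,-0.2,1],"dr":[0,0,0],"fingers":-1},{"travel":[-0.75,-0.2,1],"dr":[0,0,0],"fingers":-1},{"travel":[-0.75,-0.2,1],"dr":[0,0,0],"fingers":-1},{"travel":[-0.75,-0.2,1],"dr":[0,0,0],"fingers":-1},{"travel":[-0.75,-0.2,1],"dr":[0,0,0],"fingers":-1},{"travel":[-0.75,0,1],"dr":[0,0,0],"fingers":-1},{"travel":[-0.75,0,1],"dr":[0,0,0],"fingers":-1},{"travel":[-0.75,0,1],"dr":[0,0,0],"fingers":-1},{"travel":[0,0,0],"dr":[0,0,0],"fingers":-1},{"travel":[0,0,0],"dr":[0,0,0],"fingers":-1}]'
python3 - <<'E'
from h import *
a=np.radians(82.36);goal([.4403,.186,.13],[-np.sin(a)*.707,.707*np.cos(a),-.707],[np.cos(a),np.sin(a),0])
s=snap('side','s4');t=snap('top','t4')
for c in(t,s):lid(c,.165,.2)
f=lambda x:cv2.resize(x,(395,560),interpolation=cv2.INTER_CUBIC)
cv2.imwrite('pics/p4.png',np.hstack([f(s['color'][200:350,255:361]),f(t['color'][200:320,225:310])]))
E
```

```text
time: 14.6
tool_pos: [0.4287, 0.1864, 0.1368]
orientation: [-0.382, 0.062, 0.922, 0.025]
contact_force: [0.3, 0.0, -0.9]
gripper_width: 0.056
finger_force: 30.0
t 14.6 tcp [0.4287 0.1864 0.1368] tgt [0.4271 0.1878 0.1167] q [ 0.152  0.879 -0.768  1.744  0.076  1.34   0.798]
now travel cm [-1.3   0.11  1.55] after turn [-1.3   0.11  1.55] dr [ 0.0004 -0.0006 -0.0015]
axes [[-0.7, 0.134, -0.701], [0.095, 0.991, 0.095], [0.708, -0.001, -0.707]] F [ 0.26  0.   -0.94] w 0.056 29.99032094143331
713 411 z 0.1849 slope [-0.012 -0.008] rect [440.7 186.3] [55.9 56.1] 83.1
739 493 z 0.1849 slope [ 0.002 -0.006] rect [438.7 184.5] [57.4 59. ] 82.9
```

View pics/p4.png

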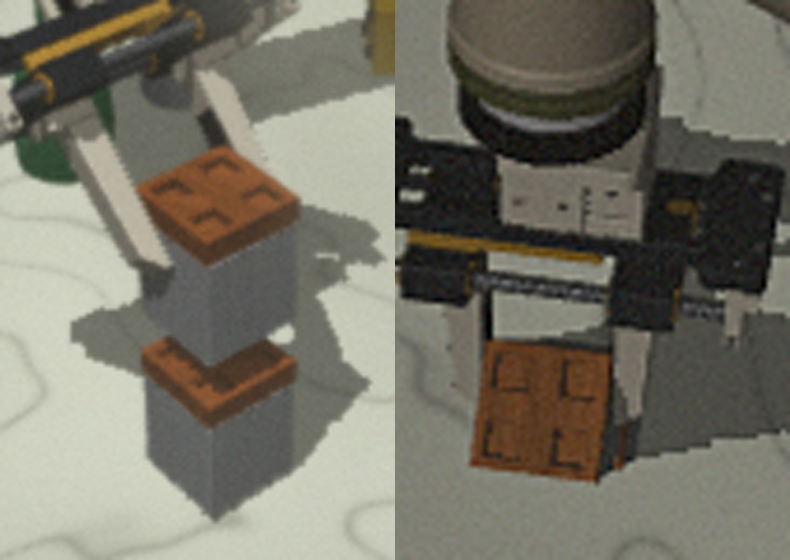

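The tub is centred over the lid to about 0.5 mm in both cameras, square and level. Lowering.

```bash
python3 -m crank '[{"travel":[-0.4,0,0.4],"dr":[0,0,0],"fingers":-1},{"travel":[-0.4,0,0.4],"dr":[0,0,0],"fingers":-1},{"travel":[-0.35,0,0.4],"dr":[0,0,0],"fingers":-1},{"travel":[-0.2,0,0.2],"dr":[0,0,0],"fingers":-1},{"travel":[-0.1,0,0.1],"dr":[0,0,0],"fingers":-1},{"travel":[-0.1,0,0.1],"dr":[0,0,0],"fingers":-1},{"travel":[0,0,0],"dr":[0,0,0],"fingers":-1},{"travel":[0,0,0],"dr":[0,0,0],"fingers":-1}]'
python3 - <<'E'
from h import *
a=np.radians(82.36);goal([.4403,.186,.13],[-np.sin(a)*.707,.707*np.cos(a),-.707],[np.cos(a),np.sin(a),0])
for n in ('top','side'):lid(snap(n,n+'5'),.145,.18)
E
```

```text
time: 15.37
tool_pos: [0.4288, 0.1864, 0.1151]
orientation: [-0.381, 0.062, 0.922, 0.026]
contact_force: [0.3, -0.3, -1.2]
gripper_width: 0.0558
finger_force: 30.0
t 15.37 tcp [0.4288 0.1864 0.1151] tgt [0.4271 0.1878 0.1167] q [ 0.146  0.905 -0.758  1.753  0.092  1.307  0.8  ]
now travel cm [0.24 0.12 0.02] after turn [0.24 0.12 0.02] dr [ 0.0009  0.0008 -0.0016]
axes [[-0.701, 0.135, -0.7], [0.096, 0.991, 0.095], [0.707, -0.001, -0.708]] F [ 0.29 -0.32 -1.19] w 0.0558 29.990285988897085
686 401 z 0.1623 slope [-0.008  0.008] rect [440.3 186.2] [55.7 55.9] 82.4
754 511 z 0.1632 slope [0.006 0.   ] rect [439.2 184.5] [57.3 59.3] 81.1
```

```bash
python3 -m crank '[{"travel":[-0.07,0,0.07],"dr":[0,0,0],"fingers":-1},{"travel":[-0.07,0,0.07],"dr":[0,0,0],"fingers":-1},{"travel":[-0.07,0,0.07],"dr":[0,0,0],"fingers":-1},{"travel":[0,0,0],"dr":[0,0,0],"fingers":-1},{"travel":[0,0,0],"dr":[0,0,0],"fingers":-1}]'
python3 - <<'E'
from h import *
a=np.radians(82.36);goal([.4403,.186,.13],[-np.sin(a)*.707,.707*np.cos(a),-.707],[np.cos(a),np.sin(a),0])
for n in ('top','side'):lid(snap(n,n+'6'),.145,.18)
E
```

```text
time: 15.88
tool_pos: [0.4287, 0.1863, 0.112]
orientation: [-0.382, 0.063, 0.922, 0.026]
contact_force: [-0.7, -0.1, -1.6]
gripper_width: 0.0561
finger_force: 30.0
t 15.88 tcp [0.4287 0.1863 0.112 ] tgt [0.4271 0.1878 0.1167] q [ 0.145  0.909 -0.756  1.754  0.094  1.303  0.8  ]
now travel cm [ 0.46  0.13 -0.2 ] after turn [ 0.46  0.13 -0.2 ] dr [ 0.0008  0.0007 -0.0017]
axes [[-0.701, 0.135, -0.7], [0.096, 0.991, 0.095], [0.707, -0.001, -0.708]] F [-0.72 -0.06 -1.59] w 0.0561 29.990154658444226
688 396 z 0.1596 slope [ 0.007 -0.01 ] rect [440.4 186.1] [55.7 56. ] 83.2
759 505 z 0.1601 slope [ 0.004 -0.01 ] rect [438.5 184.6] [56.4 59.2] 83.0
```

```bash
python3 -m crank '[{"travel":[-0.05,0,0.05],"dr":[0,0,0],"fingers":-1},{"travel":[-0.03,0,0.03],"dr":[0,0,0],"fingers":-1},{"travel":[0,0,0],"dr":[0,0,0],"fingers":-1},{"travel":[0,0,0],"dr":[0,0,0],"fingers":-1}]'
python3 - <<'E'
from h import *
s=read_state();print(s['tool_pos'],s['contact_force'])
E
```

```text
time: 16.32
tool_pos: [0.4288, 0.1863, 0.1109]
orientation: [-0.381, 0.063, 0.922, 0.026]
contact_force: [-0.5, 0.2, -1.2]
gripper_width: 0.056
finger_force: 30.0
[0.42878682 0.18629646 0.1109246 ] [-0.52932954  0.2181451  -1.20923398]
```

Still hanging just above the recess floor; a few more half-millimetres.

```bash
python3 -m crank '[{"travel":[-0.03,0,0.03],"dr":[0,0,0],"fingers":-1},{"travel":[0,0,0],"dr":[0,0,0],"fingers":-1},{"travel":[0,0,0],"dr":[0,0,0],"fingers":-1}]'; python3 -m crank '[{"travel":[-0.03,0,0.03],"dr":[0,0,0],"fingers":-1},{"travel":[0,0,0],"dr":[0,0,0],"fingers":-1},{"travel":[0,0,0],"dr":[0,0,0],"fingers":-1}]'
python3 - <<'E'
from h import *
for n in ('top','side'):lid(snap(n,n+'7'),.145,.18)
E
```

```text
time: 16.57
tool_pos: [0.4288, 0.1864, 0.1107]
orientation: [-0.381, 0.062, 0.922, 0.026]
contact_force: [-0.1, 0.4, 0.1]
gripper_width: 0.0561
finger_force: 30.0
time: 16.82
tool_pos: [0.4288, 0.1865, 0.1106]
orientation: [-0.382, 0.062, 0.922, 0.026]
contact_force: [1.3, -0.6, 5.2]
gripper_width: 0.0562
finger_force: 30.0
690 405 z 0.158 slope [ 0.013 -0.011] rect [440.3 186.2] [55.4 56.3] 83.3
754 496 z 0.1587 slope [-0.001  0.001] rect [438.7 184.6] [57.9 57.2] 82.6
```

Contact is 5 N at the expected height, so the feet are home. Releasing and backing out along the fingers.

```bash
python3 -m crank '[{"travel":[0,0,0],"dr":[0,0,0],"fingers":0.3},{"travel":[0,0,0],"dr":[0,0,0],"fingers":0.5},{"travel":[0,0,0],"dr":[0,0,0],"fingers":0.7},{"travel":[0,0,0],"dr":[0,0,0],"fingers":1},{"travel":[0,0,0],"dr":[0,0,0],"fingers":1},{"travel":[0,0,0],"dr":[0,0,0],"fingers":1},{"travel":[0,0,0],"dr":[0,0,0],"fingers":1},{"travel":[0,0,0],"dr":[0,0,0],"fingers":1}]'
python3 -m crank '[{"travel":[0,0,-0.5],"dr":[0,0,0],"fingers":1},{"travel":[0,0,-1],"dr":[0,0,0],"fingers":1},{"travel":[0,0,-1.5],"dr":[0,0,0],"fingers":1},{"travel":[0,0,-1.5],"dr":[0,0,0],"fingers":1},{"travel":[0,0,-1.5],"dr":[0,0,0],"fingers":1},{"travel":[0,0,-1.5],"dr":[0,0,0],"fingers":1},{"travel":[0,0,-1.5],"dr":[0,0,0],"fingers":1},{"travel":[0.5,0,-1],"dr":[0,0,0],"fingers":1},{"travel":[1,0,-1],"dr":[0,0,0],"fingers":1},{"travel":[0,0,0],"dr":[0,0,0],"fingers":1},{"travel":[0,0,0],"dr":[0,0,0],"fingers":1}]'
python3 - <<'E'
from h import *
s=snap('side','s8');t=snap('top','t8')
for c in(t,s):lid(c,.145,.18)
print(read_state()['contact_force'])
cv2.imwrite('pics/p8.png',cv2.resize(s['color'][100:370,220:540],(800,600)[:1]+(600,)))
E
```

```text
time: 17.58
tool_pos: [0.4288, 0.1863, 0.1101]
orientation: [-0.381, 0.062, 0.922, 0.026]
contact_force: [-0.4, 0.0, 0.0]
gripper_width: 0.093
finger_force: 0.0
time: 18.5
tool_pos: [0.4951, 0.1776, 0.1994]
orientation: [-0.381, 0.062, 0.922, 0.026]
contact_force: [-0.7, -0.3, -0.2]
gripper_width: 0.0928
finger_force: 0.0
647 366 z 0.1583 slope [0.01  0.009] rect [440.2 185.6] [54.8 55.5] 83.0
783 510 z 0.1587 slope [0.    0.002] rect [438.3 183.9] [58.5 59.1] 81.3
[ 1.13503885  0.29701995 -0.57631046]
```

View pics/p8.png

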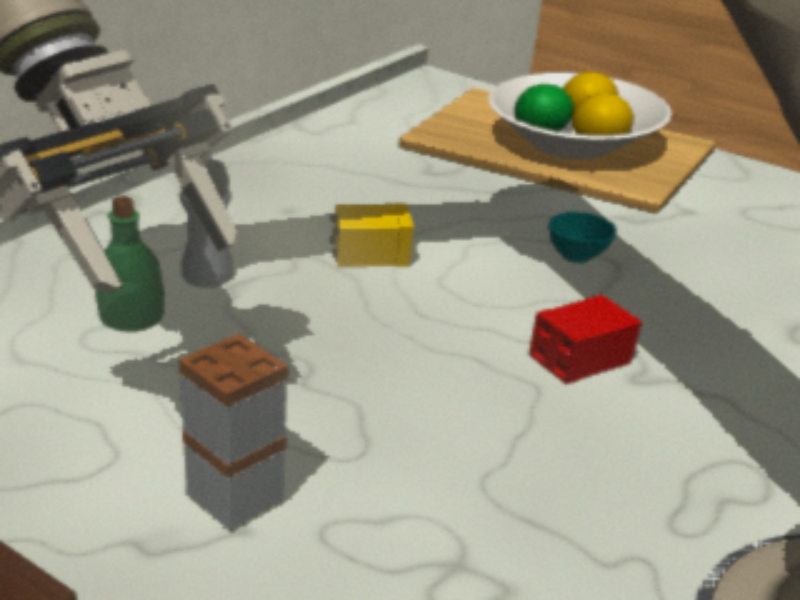

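The stack is flush, square and level at crop (233,430), the gripper is clear of everything, and the cruet, mill and ramekin are in place.

```bash
python3 -c "
from rig import *
print(close_job())"
```

```text
the job is handed in; nothing more can be done
None
```

The fallen tub now stands upright and square on the standing tub's lid with its feet down in the recesses, centred to about 1 mm by camera; I let go, nothing else was visibly moved, and the job was handed in at about 18.5 s (no verdict was returned).

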